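# Wedge up a model wing tip in its glue jig and hold it

## Task

Of the three white wedges take the one that fits between the rails of the wing jig and is tall enough to lift the wing; grip it by its block, and slide it along the mat, thin edge first, between the rails and under the wing tip until the tip just lifts off the rails, to a gap of about 5 mm. Finish like that, still gripping the wedge so that it alone carries the wing tip; do not touch the wing with the robot, do not push it much higher, and leave everything else on the bench where it is.

Things in the scene. Friction and masses are not known exactly. Their poses are not given: they have to be found in the camera images.
- mat: dark cutting mat with a grid, 600 x 980 x 3 mm, on the table; everything lies on its top, at z = 0.003 m.
- jig: pale wooden wing jig, fixed. Origin: on the mat's top below the edge of the wing tip, midway between the rails; x runs along the rails from wing tip to wing root. Two rails, 14 mm tall, 8 mm thick, 32 mm clear between, begin at x = -22 mm; between them is bare mat to x = 100 mm. At x = 200 to 280 mm a root block carries a grey fuselage along y, 230 mm long, up to 85 mm high.
- wing: grey model wing, 200 mm long, 70 mm wide at the tip, 90 mm at the root, 9 to 15 mm thick, about 0.2 kg (varies by a third). Origin: middle of the lower (rounded) edge of the tip, 14 mm above the mat while the wing rests on the rails; its rise is the tip's gap. x points to the root, where it is hinged about y, 200 mm from the tip. It swings up freely and falls back when let go.
- wedge_small: white plastic wedge, 18 mm wide, about 25 g: a grip block 30 mm long and 12 mm tall, and a straight ramp 75 mm long falling from 12 mm to a blunt edge 3 mm high. Origin: underside, below the middle of the grip block; x points to the thin edge, 90 mm ahead. Lower than the rails: never reaches the wing.
- wedge_medium: white plastic wedge, 26 mm wide, about 65 g: a grip block 36 mm long and 28 mm tall, and a straight ramp 90 mm long falling from 28 mm to a blunt edge 4 mm high. Origin: underside, below the middle of the grip block; x points to the thin edge, 108 mm ahead. Fits the rails with 3 mm a side; meets the wing tip when its edge is about 37 mm past it, then lifts 1 mm per 3.75 mm of push, with a few N.
- wedge_large: white plastic wedge, 38 mm wide, about 150 g: a grip block 40 mm long and 40 mm tall, and a straight ramp 105 mm long falling from 40 mm to a blunt edge 6 mm high. Origin: underside, below the middle of the grip block; x points to the thin edge, 125 mm ahead. Too wide for the rails.
- paint_jar: bystander: small clear glass paint jar with a grey cap, 38 mm across, 48 mm tall; origin at the centre of its underside.
- amber_jar: bystander: small amber glass jar with a tan cap, 40 mm across, 55 mm tall; origin at the centre of its underside.
- glue_bottle: bystander: red glue bottle with a black cap, 44 mm across, 115 mm tall; origin at the centre of its underside.
- cement_bottle: bystander: square amber cement bottle 52 x 52 mm with a tall lavender cap, 95 mm tall; origin at the centre of its underside.
- sanding_stick: bystander: flat sanding stick lying on the mat, 150 x 18 x 5 mm, along its own x; origin at the centre of its underside.
- marker: bystander: black marker lying on the mat, 130 mm long, 12 mm thick, along its own x; origin at the centre of its underside.
- tweezers: bystander: steel tweezers lying on the mat, 130 mm long, 10 mm wide, 8 mm tall, along its own x; origin at the centre of its underside.
Not all that is in view belongs to the job. Leave any pink look-alike of the wedge_medium alone.

How it is judged:
By the outcome, as a careful person would: the job done as asked, in the order asked, and still so for the second after the job is handed in, while the arm keeps its last pose, push and grip.
It also fails if it takes over 46 s, if anything falls off the work surface, if the arm or the gripper's body presses on something with over 40 N, if the wrist force passes 120 N, or if a joint passes its speed limit or range.

## Robot

A 7-joint arm with a two-finger parallel gripper is mounted at the origin on the work surface. World frame = base frame: x ahead of the robot, y to its left, z up, the work surface at z = 0. Lengths are in m, angles in rad, forces in N, time in s.
With the tool pointing down it reaches from about 0.425 to 0.875 m from the base axis. Payload 4.7 kg.
Tool frame: the origin (TCP) lies midway between the tips of the shut fingers; the grasp point (between the pads) lies 19 mm behind it; z points along the fingers, y is the direction in which the jaws open and shut (so a half turn about z gives the same grasp; the last joint's range is limited). The gripper opens to 87 mm and grips with 3 to 60 N. Pads are 19 mm wide; open, the fingers measure 117 mm over their backs; the gripper's body (75 mm by 190 mm) begins 51 mm behind the grasp point.
Start: joints at [1.224, 0.321, -0.07, 1.45, 0.023, 1.371, -0.057], TCP at [0.229, -0.608, 0.223] pointing down, gripper open.
Joint ranges: [-2.86, 2.86], [-0.3, 2.09], [-1.38, 1.24], [0.06, 2.45], [-1.56, 4.7], [0.09, 2.05], [-2.69, 2.69]. Speed limits (rad/s): [2.57, 2.57, 3.14, 3.14, 3.14, 3.14, 3.14].

## Interface

Orientations are given as a rotation vector (axis times angle).
In Python, from bench import get_state, eyes, job gives the robot as it stands. The module is installed in compiled form; this text tells all that it offers.
- The arm moves only by the shell command python3 -m jog 'ROWS' [FORCE]. ROWS is JSON, a list that holds one entry, the list of rows, each a list of 5 numbers: the opening, from 0 (shut) to 1 (fully open), then the shift along the tool's x, y, z in units of 40 mm (1.0 is 40 mm), then the turn about the tool's z in units of 5 degrees (1.0 is 5 degrees). In form: [[[jaw, dx, dy, dz, turn], ...]]. A call has 1 to 10 rows; each row shifts and turns the commanded pose from where the row before left it, along the tool's axes as they then stand; what a row does not reach is not made up. A row lasts 1/8 s, in which the tool goes at most 62.5 mm and 10.7 degrees, less where a joint would pass 70% of its speed; a pose out of reach is approached as far as the arm can. A call is refused whole if a number of a shift passes 1 or a number of a turn 1, either way. A call with a gripper value outside its range is refused whole. The fingers move at their own pace and stop on an object; FORCE is the grip in N (left out, the last holds). Time passes only in rows, so rows that do not move let the fingers close. It gives the time, the measured TCP pose, the force and the opening at its end, in the units of the state.
- get_state(): the state, without advancing time (a new reading comes with each control period).
- eyes.get_image(name): name is "side" or "top" or "wrist"; returns (picture, depth): 480x640x3 uint8, red, green, blue; 480x640 float32, m along the optical axis (not along the pixel's ray), 0 where there is no reading.
- eyes.camera_params(name): a dict with "camera_matrix" (3x3 intrinsics, pixels), "k1" (the pictures are not rectified: a ray, as slopes to the right and down, at radius r is drawn at 1 + k1 r^2 times it, then the intrinsics apply), "pose" (4x4, takes a point from camera to world coordinates); the wrist camera has in their place "mount" (4x4, takes a point from camera to tool coordinates, whose origin is the TCP and whose axes are the flange's). Camera axes: x right, y down, z forward; pixel columns grow to the right and rows downward; lengths in m; the calibration is good to about 2 mm. A picture is of the moment at which its call begins: read the wrist's pose just before it. camera_params takes no time and is no camera call.
- job.close_job(): hands the job in, once; it reports no verdict.
The state is a dict: "time": time; "joint_positions": joint angles; "qd": joint speeds; "joint_torque": joint torques, N m; "position": TCP position; "tool_rot": TCP orientation; "ft_force": force on the tool from outside, world axes, zero at the start; "torque": the same for the moment, N m; "grip_width": opening from 0.0 (shut) to 1.0 (fully open).
Only numpy, scipy, OpenCV 4.12 (cv2) and the standard library are available. Lean on these libraries where they do the work, as an engineer would, in place of code of your own. Each camera call takes 0.05 s, during which the arm holds its last target. There are 200 camera calls.

## Working session

There is one attempt and no reset: what is moved stays moved. The work goes in short steps, Python scripts to look and compute and a shell command to move; the robot and the scene stay as the last step left them, time stands still between calls to the robot, and variables do not carry over. Pictures are saved under pics/ and viewed, about 8 in all and at most 12, crops included, and the job is handed in when it is done.

```bash
mkdir -p pics; cat > h.py <<'E'
import numpy as np, cv2
from scipy.spatial.transform import Rotation as R
from bench import get_state, eyes, job
def cam(name):
    p=eyes.camera_params(name); s=get_state()
    if 'pose' in p: T=np.array(p['pose'])
    else:
        W=np.eye(4); W[:3,:3]=R.from_rotvec(s['tool_rot']).as_matrix(); W[:3,3]=s['position']; T=W@np.array(p['mount'])
    return np.array(p['camera_matrix']),p['k1'],T
def rays(c,uv):
    K,k1,T=c; uv=np.atleast_2d(uv).astype(float)
    d=np.c_[(uv[:,0]-K[0,2])/K[0,0],(uv[:,1]-K[1,2])/K[1,1]]; u=d.copy()
    for _ in range(20): u=d/(1+k1*(u**2).sum(1,keepdims=True))
    return np.c_[u,np.ones(len(u))]
def onplane(c,uv,z):
    r=rays(c,uv)@c[2][:3,:3].T; o=c[2][:3,3]
    return o+r*((z-o[2])/r[:,2])[:,None]
def bydepth(c,uv,d):
    return (rays(c,uv)*np.atleast_1d(d)[:,None])@c[2][:3,:3].T+c[2][:3,3]
def proj(c,P):
    K,k1,T=c; q=(np.atleast_2d(P)-T[:3,3])@T[:3,:3]; u=q[:,:2]/q[:,2:]
    u=u*(1+k1*(u**2).sum(1,keepdims=True)); return u*[K[0,0],K[1,1]]+[K[0,2],K[1,2]]
E
python3 - <<'E'
from h import *
for n in('top','side'):
    c=cam(n); im,d=eyes.get_image(n); np.savez(f'{n}0.npz',im=im,d=d); cv2.imwrite(f'pics/{n}0.png',im[:,:,::-1]); print(n,c[2][:3,3].round(3),c[0][0,0],c[1])
s=get_state(); print(s); print(R.from_rotvec(s['tool_rot']).as_matrix().round(3))
E
```

```text
top [0.38  0.059 1.073] 442.85982259032835 -0.02043228992287413
side [0.113 0.965 0.683] 483.4739569659624 -0.12094059316203133
{'time': 0.1, 'joint_positions': array([ 1.22410217,  0.32176632, -0.07010019,  1.45155246,  0.02258644,
        1.37079603, -0.05690838]), 'qd': array([-0.00071869, -0.00342396,  0.00140343, -0.0020777 , -0.00099213,
       -0.00073339,  0.00194698]), 'joint_torque': array([ 1.92442099e-04, -4.92575204e+01, -4.05446040e-01, -3.13398027e+01,
       -6.39443309e-02,  3.95241135e-02,  7.20230173e-05]), 'position': array([ 0.22925457, -0.60769913,  0.22155994]), 'tool_rot': array([-3.08893913e+00, -5.63410225e-01,  6.03713164e-04]), 'ft_force': array([-0.92205215, -0.15747715, -0.2157463 ]), 'torque': array([ 0.01139488,  0.0404068 , -0.01858677]), 'grip_width': 1.0007135420394841}
[[ 0.936  0.353 -0.001]
 [ 0.353 -0.936  0.002]
 [-0.    -0.002 -1.   ]]
```

View pics/top0.png

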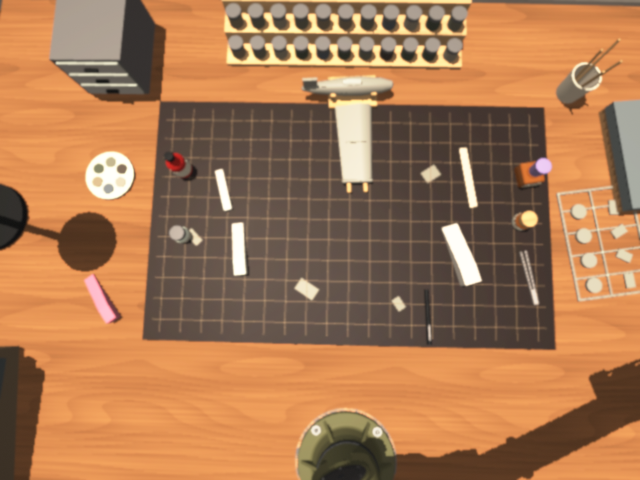

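View pics/side0.png

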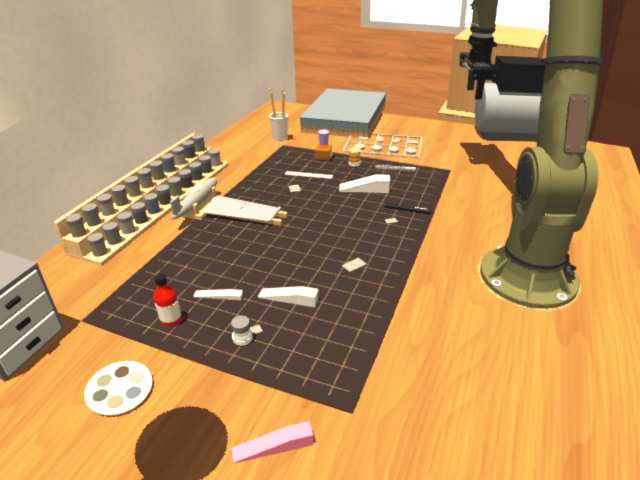

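The top view shows, with +x up and +y left, the medium wedge at about (239,249). The large one is at (461,254), the small one at (223,190), and the wing tip at (357,183) with rail ends at (350,187) and (365,187). In the side view the medium wedge's block is at (305,296), the end nearer the robot.

```bash
python3 - <<'E'
from h import *
z=np.load('top0.npz'); im,d=z['im'],z['d']; c=cam('top')
def blob(x0,x1,y0,y1,m):
    M=np.zeros(m.shape,bool); M[y0:y1,x0:x1]=m[y0:y1,x0:x1]; v,u=np.nonzero(M); return np.c_[u,v],d[v,u]
hsv=cv2.cvtColor(im,cv2.COLOR_RGB2HSV)
white=(hsv[...,2]>130)
uv,dd=blob(226,252,215,285,white); k=np.ones(len(uv),bool)
# exclude paper near jar
k=(uv[:,0]>=229); P=bydepth(c,uv[k],dd[k]); P=P[P[:,2]>0.0]
print('wedge',len(P),P.min(0),P.max(0))
# axis in xy via minAreaRect of depth points
r=cv2.minAreaRect((P[:,:2]*1000).astype(np.float32)); print(r, cv2.boxPoints(r))
for y in range(218,282,4):
    row=P_=uv[k][uv[k][:,1]==y]
    if len(row):
        q=bydepth(c,row,d[row[:,1],row[:,0]]); print(y,row[0,0],row[-1,0],q.mean(0).round(4))
print('jig')
wood=(hsv[...,1]>70)&(hsv[...,2]>120)
uv,dd=blob(335,380,178,196,wood); 
for s in (0,1):
    kk=(uv[:,0]<357) if s==0 else uv[:,0]>=357
    if kk.sum(): q=onplane(c,uv[kk],0.017); print(s,kk.sum(),uv[kk].min(0),uv[kk].max(0),q.mean(0),q.min(0),q.max(0))
big=cv2.resize(im[90:200,320:400],None,fx=7,fy=5.4,interpolation=cv2.INTER_NEAREST)
b2=cv2.resize(im[205:290,220:260],None,fx=5.6,fy=7,interpolation=cv2.INTER_NEAREST)[:594]
o=np.zeros((600,800,3),np.uint8); o[:594,:560]=big[:594]; o[:594,570:794]=b2[:594]; cv2.imwrite('pics/crop.png',o[:,:,::-1])
E
```

```text
wedge 865 [3.79572810e-01 5.92238878e-02 5.62257420e-05] [0.56573315 0.29498506 1.07308971]
((433.98980712890625, 212.5312957763672), (294.60479736328125, 138.0778350830078), 45.3455696105957) [[281.34998  156.26903 ]
 [379.5728    59.223892]
 [586.62964  268.79358 ]
 [488.4068   365.83868 ]]
218 246 251 [0.559  0.2479 0.0006]
222 233 247 [0.5482 0.2704 0.0024]
226 231 247 [0.5377 0.2694 0.0064]
230 231 247 [0.5276 0.2686 0.0084]
234 231 247 [0.5173 0.2675 0.0114]
238 230 251 [0.5077 0.2649 0.0106]
242 231 244 [0.4971 0.2682 0.0173]
246 231 244 [0.4872 0.2674 0.0193]
250 231 244 [0.4773 0.2664 0.0219]
254 231 245 [0.4678 0.2648 0.0215]
258 230 251 [0.4584 0.2611 0.0199]
262 232 245 [0.4484 0.2619 0.0262]
266 232 245 [0.4388 0.2609 0.0287]
270 232 246 [0.4296 0.2602 0.0243]
274 233 245 [0.4203 0.2605 0.0198]
278 229 246 [0.4113 0.2656 0.0029]
jig
0 70 [335 179] [351 195] [0.63845158 0.00485725 0.017     ] [ 0.61789311 -0.00317945  0.017     ] [0.65747721 0.03628137 0.017     ]
1 75 [362 180] [373 192] [ 0.63927188 -0.03805252  0.017     ] [ 0.62607121 -0.05652652  0.017     ] [ 0.65647509 -0.02973601  0.017     ]
```

View pics/crop.png

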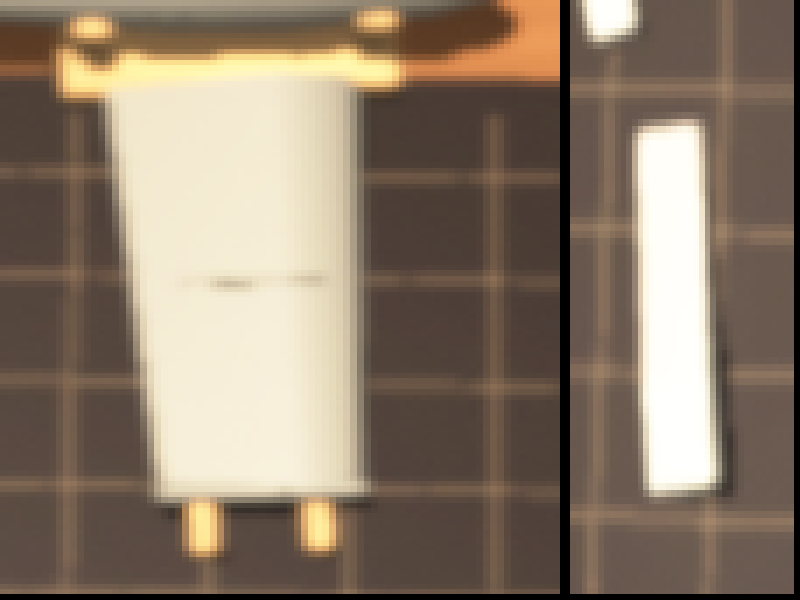

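The crop shows the rails at columns of about 349 and 365.6, with ends near row 192.5. The wing tip is at about row 181.5, and the wedge block is at the lower (robot) end. Next I move over the jig for a close wrist look, on the way to the wedge.

```bash
python3 -m jog '[[[1,0,0,0,1],[1,0,0,0,1],[1,0,0,0,1],[1,0.75,-0.985,0,0.13],[1,0.75,-0.985,0,0],[1,0.75,-0.985,0,0],[1,0.75,-0.985,0,0],[1,0.75,-0.985,0,0],[1,0.75,-0.985,0,0],[1,0.75,-0.985,0,0]]]'
python3 -m jog '[[[1,0.75,-0.985,0,0],[1,0.75,-0.985,0,0],[1,0.75,-0.985,0,0],[1,0.75,-0.985,0,0],[1,0.75,-0.985,0,0],[1,0.75,-0.985,0,0],[1,0,0,0,0],[1,0,0,0,0]]]'
python3 - <<'E'
from h import *
print(np.array(eyes.camera_params('wrist')['mount']).round(3), cam('wrist')[0][0,0])
c=cam('wrist'); im,d=eyes.get_image('wrist'); np.savez('w1.npz',im=im,d=d,K=c[0],k1=c[1],T=c[2]); cv2.imwrite('pics/w1.png',im[:,:,::-1])
E
```

```text
time: 1.35
position: [0.4145, -0.3131, 0.2223]
tool_rot: [-3.139, -0.138, 0.001]
ft_force: [0.2, 0.0, -0.4]
grip_width: 0.997
time: 2.35
position: [0.5721, -0.0642, 0.2219]
tool_rot: [3.138, 0.137, -0.002]
ft_force: [-0.2, -0.5, 0.1]
grip_width: 1.0
[[-0.    -0.957 -0.291  0.08 ]
 [ 1.    -0.    -0.001 -0.   ]
 [ 0.    -0.291  0.957 -0.162]
 [ 0.     0.     0.     1.   ]] 398.680270057325
```

View pics/w1.png

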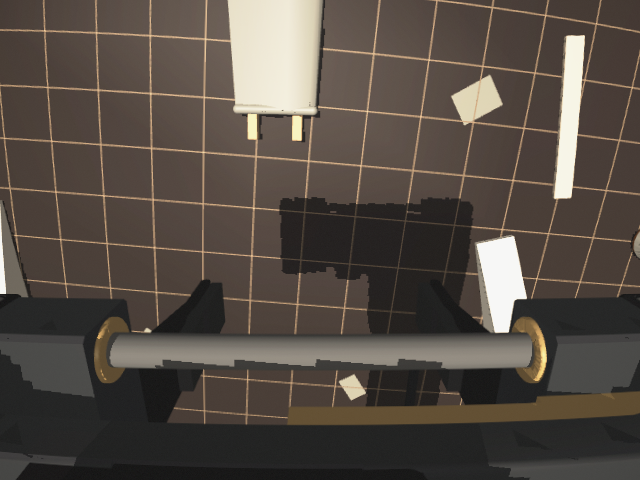

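The wrist view shows rail stubs at about (252,126) and (297,128), the tip edge from (235,110) to (317,113), and the wing running upward.

```bash
python3 - <<'E'
from h import *
z=np.load('w1.npz'); im,d=z['im'],z['d']; c=(z['K'],float(z['k1']),z['T'])
hsv=cv2.cvtColor(im,cv2.COLOR_RGB2HSV)
m=(hsv[...,1]>60)&(hsv[...,2]>150); m[:112]=0;m[142:]=0;m[:,:240]=0;m[:,310:]=0
for v in range(112,142,3):
    u=np.nonzero(m[v])[0]
    g=[u[u<275],u[u>=275]]
    if all(len(a) for a in g):
        p=np.array([onplane(c,[[a.min()-.0,v],[a.max()+.0,v]],0.017)[:,:2] for a in g]); print(v,[ (a.min(),a.max()) for a in g],p.round(4).tolist(), 'mid',p[:, :].mean((0,1)).round(4))
v,u=np.nonzero(m); print('rail end rows', [v[(u<275)].max(), v[u>275].max()])
# wing right/left edges: bright & low-sat, rows 10..100
L=[];Rr=[]
for v in range(10,100,6):
    u=np.nonzero((im[v,200:350].min(-1)>100))[0]+200; print(v,u.min(),u.max(),d[v,(u.min()+u.max())//2].round(3),onplane(c,[[u.min(),v],[u.max(),v]],0.02)[:,:2].round(4).tolist())
# root block in top image
z=np.load('top0.npz'); im=z['im']; c=cam('top'); h=cv2.cvtColor(im,cv2.COLOR_RGB2HSV)
for v in (101,103,105): print(v,im[v,322:384,2].tolist(), z['d'][v,[330,333,374,376]])
for n,e in (('rails',(349.0,365.6)),('blk',(328.6,377.1))):
    v=188 if n=='rails' else 104.5
    print(n,onplane(c,[[e[0],v],[e[1],v]],0.017).round(4))
E
```

```text
115 [(np.int64(256), np.int64(256)), (np.int64(293), np.int64(298))] [[[0.6473, -0.0006], [0.6473, -0.0006]], [[0.65, -0.0334], [0.6504, -0.0378]]] mid [ 0.6488 -0.0181]
118 [(np.int64(247), np.int64(256)), (np.int64(292), np.int64(301))] [[[0.6441, 0.0073], [0.6447, -0.0007]], [[0.6474, -0.0327], [0.648, -0.0406]]] mid [ 0.6461 -0.0167]
121 [(np.int64(247), np.int64(256)), (np.int64(292), np.int64(301))] [[[0.6415, 0.0072], [0.6421, -0.0009]], [[0.6448, -0.0328], [0.6455, -0.0408]]] mid [ 0.6435 -0.0168]
124 [(np.int64(247), np.int64(256)), (np.int64(292), np.int64(301))] [[[0.6389, 0.0071], [0.6395, -0.001]], [[0.6422, -0.033], [0.6429, -0.041]]] mid [ 0.6409 -0.017 ]
127 [(np.int64(247), np.int64(256)), (np.int64(292), np.int64(301))] [[[0.6363, 0.007], [0.6369, -0.0011]], [[0.6396, -0.0332], [0.6403, -0.0412]]] mid [ 0.6383 -0.0171]
130 [(np.int64(247), np.int64(256)), (np.int64(292), np.int64(301))] [[[0.6337, 0.0068], [0.6343, -0.0012]], [[0.637, -0.0334], [0.6377, -0.0414]]] mid [ 0.6356 -0.0173]
133 [(np.int64(247), np.int64(257)), (np.int64(292), np.int64(301))] [[[0.631, 0.
[... 1734 characters left out ...]
, 174, 174, 176, 178, 180, 182, 184, 187, 189, 190, 192, 193, 196, 197, 198, 196, 195, 191, 188, 185, 182, 180, 177, 175, 172, 170, 169, 171, 172, 171, 170, 162, 138, 106, 83, 78, 77, 77, 77, 76] [1.1110041 1.1122406 1.1091392 1.1074536]
105 [56, 55, 56, 56, 56, 64, 93, 130, 150, 155, 155, 154, 157, 164, 172, 176, 179, 180, 183, 186, 189, 190, 192, 193, 195, 198, 200, 202, 204, 206, 206, 207, 207, 208, 208, 208, 208, 207, 203, 199, 194, 190, 186, 181, 176, 171, 165, 154, 141, 128, 123, 121, 121, 116, 100, 77, 61, 57, 56, 57, 57, 56] [1.1089846 1.1131842 1.1099015 1.1125675]
rails [[ 0.6353  0.0018  0.017 ]
 [ 0.6361 -0.0386  0.017 ]]
blk [[ 0.8488  0.0556  0.017 ]
 [ 0.8509 -0.0658  0.017 ]]
```

```bash
python3 -m jog '[[[1,-0.412,-0.926,0,0],[1,-0.412,-0.926,0,0],[1,-0.412,-0.926,0,0],[1,-0.412,-0.926,0,0],[1,-0.412,-0.926,0,0],[1,-0.412,-0.926,0,0],[1,-0.412,-0.926,0,0],[1,-0.412,-0.926,0,0],[1,-0.412,-0.926,0,0],[1,0,0,0,0]]]'
python3 -m jog '[[[1,0,0,0,0]]]'
python3 - <<'E'
from h import *
c=cam('wrist'); im,d=eyes.get_image('wrist'); np.savez('w2.npz',im=im,d=d,K=c[0],k1=c[1],T=c[2]); cv2.imwrite('pics/w2.png',im[:,:,::-1])
m=(im.min(-1)>150).astype(np.uint8); n,l,st,ce=cv2.connectedComponentsWithStats(m)
for i in range(1,n):
    if st[i,4]>400:
        v,u=np.nonzero(l==i); dd=d[v,u]; ok=dd>0; P=bydepth(c,np.c_[u,v][ok],dd[ok]); print(i,st[i],np.percentile(P,[2,50,98],axis=0).round(3).tolist())
E
```

```text
time: 3.65
position: [0.3944, 0.2571, 0.2229]
tool_rot: [3.138, 0.143, 0.001]
ft_force: [-0.7, -0.7, 0.5]
grip_width: 1.003
time: 3.78
position: [0.3965, 0.2537, 0.2225]
tool_rot: [3.137, 0.133, 0.001]
ft_force: [-0.8, -0.5, 0.0]
grip_width: 0.997
2 [ 259    0  162  183 5096] [[0.422, 0.218, 0.002], [0.49, 0.265, 0.021], [0.559, 0.3, 0.032]]
31 [ 119   32   41   45 1457] [[0.498, 0.392, 0.049], [0.513, 0.407, 0.051], [0.528, 0.422, 0.052]]
44 [179  43  36  50 710] [[0.491, 0.362, 0.001], [0.506, 0.376, 0.003], [0.527, 0.389, 0.004]]
187 [461 195  39  52 773] [[0.367, 0.075, 0.001], [0.387, 0.091, 0.003], [0.412, 0.112, 0.004]]
207 [  0 240  21  38 442] [[0.299, 0.551, 0.026], [0.315, 0.563, 0.028], [0.334, 0.571, 0.03]]
229 [ 111  350  422   16 4622] [[0.421, 0.211, 0.309], [0.426, 0.255, 0.31], [0.43, 0.301, 0.311]]
```

View pics/w2.png

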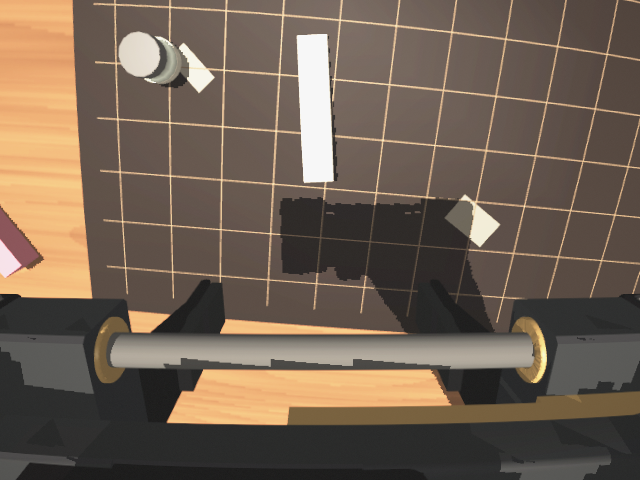

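The wedge's thin edge is at (297,35)–(328,34) and its rear top edge at (304,183)–(335,181). The paint jar stands off to the left at (145,55).

```bash
python3 - <<'E'
from h import *
z=np.load('w2.npz'); im,d=z['im'],z['d']; c=(z['K'],float(z['k1']),z['T'])
m=(im.min(-1)>195).astype(np.uint8); m[:,:285]=0; m[:,345:]=0; m[195:]=0; m[:28]=0
m=cv2.morphologyEx(m,cv2.MORPH_OPEN,np.ones((7,7)))
ct=max(cv2.findContours(m,0,1)[0],key=cv2.contourArea)
print(cv2.minAreaRect(ct)); q=cv2.approxPolyDP(ct,6,True)[:,0].astype(float); print(q)
for p in q:
    zz=.031 if p[1]>110 else .007
    print(p,onplane(c,[p],zz).round(4))
V=[]
for v in range(40,180,4):
    u=np.nonzero(m[v])[0]; P0=bydepth(c,[[(u.min()+u.max())/2,v]],[np.median(d[v,u.min()+5:u.max()-4])])[0]
    zz=min(.031,.003+.028); V.append([*P0,u.max()-u.min()+1])
V=np.array(V); f=np.polyfit(V[:,0],V[:,1],1); print('yaw',np.degrees(np.arctan(f[0])),'y at .43,.44',np.polyval(f,[.43,.44])); print(V[::4].round(4))
print(R.from_rotvec(get_state()['tool_rot']).as_matrix().round(4), get_state()['position'])
E
```

```text
((314.6237487792969, 107.72164916992188), (147.5294952392578, 30.604764938354492), 87.39744567871094)
[[298.  35.]
 [303. 180.]
 [332. 180.]
 [326.  34.]]
[298.  35.] [[0.5431 0.2853 0.007 ]]
[303. 180.] [[0.4199 0.2707 0.031 ]]
[332. 180.] [[0.422 0.245 0.031]]
[326.  34.] [[0.5459 0.261  0.007 ]]
yaw 7.499230467095402 y at .43,.44 [0.25863378 0.25995017]
[[5.398e-01 2.732e-01 7.900e-03 3.000e+01]
 [5.261e-01 2.711e-01 1.180e-02 3.000e+01]
 [5.126e-01 2.695e-01 1.520e-02 3.100e+01]
 [4.990e-01 2.680e-01 1.900e-02 3.000e+01]
 [4.856e-01 2.659e-01 2.240e-02 3.000e+01]
 [4.723e-01 2.639e-01 2.590e-02 3.000e+01]
 [4.589e-01 2.624e-01 2.950e-02 3.100e+01]
 [4.453e-01 2.608e-01 3.060e-02 3.000e+01]
 [4.315e-01 2.588e-01 3.070e-02 3.000e+01]]
[[ 9.965e-01  8.410e-02  3.000e-04]
 [ 8.410e-02 -9.965e-01 -1.000e-03]
 [ 2.000e-04  1.000e-03 -1.000e+00]] [0.39667789 0.25356943 0.2224165 ]
```

```bash
python3 -m jog '[[[1,0.53,-0.035,0,-0.52],[1,0.525,-0.035,0.7,0],[1,0,0,0.9,0],[1,0,0,0.9,0],[1,0,0,0.9,0],[1,0,0,0.9,0],[1,0,0,0.6,0],[1,0,0,0.28,0],[1,0,0,0,0],[1,0,0,0,0]]]'
python3 - <<'E'
from h import *
for _ in range(1):
  s=get_state();print(s['position'],R.from_rotvec(s['tool_rot']).as_matrix()[:2,0],s['ft_force'])
E
```

```text
time: 5.08
position: [0.4383, 0.2631, 0.0163]
tool_rot: [-3.134, -0.208, -0.003]
ft_force: [0.4, -0.6, 0.2]
grip_width: 0.998
[0.43830636 0.26312048 0.01628182] [0.99125216 0.1319707 ] [ 0.43393428 -0.5981965   0.17441167]
```

```bash
python3 -m jog '[[[1,0,0.04,0.12,0],[1,0,0,0.11,0],[1,0,0,0,0],[0,0,0,0,0],[0,0,0,0,0],[0,0,0,0,0],[0,0,0,0,0],[0,0,0,0,0],[0,0,0,0,0]]]' 30
python3 -m jog '[[[0,0,0,0,0],[0,0,0,0,0]]]'
```

```text
time: 6.2
position: [0.4375, 0.2614, 0.0061]
tool_rot: [3.135, 0.209, 0.0]
ft_force: [0.2, 0.0, -0.2]
grip_width: 0.406
time: 6.45
position: [0.4375, 0.2613, 0.0061]
tool_rot: [3.134, 0.209, -0.0]
ft_force: [-0.6, -1.0, 1.4]
grip_width: 0.296
```

```bash
python3 -m jog '[[[0,0,0,-0.5,0],[0,0,0,0,0.82],[0,0.136,0.5,0,0],[0,0.136,0.906,0,0],[0,0.136,0.906,0,0],[0,0.136,0.906,0,0],[0,0.136,0.906,0,0],[0,0.136,0.906,0,0],[0,0.136,0.906,0,0],[0,0.136,0.906,0,0]]]'
python3 -m jog '[[[0,0,0.3,0,0],[0,0,0.1,0,0],[0,0,0,0,0],[0,0,0,0,0],[0,0,0,0,0]]]'
python3 - <<'E'
from h import *
s=get_state();print(s['position'],R.from_rotvec(s['tool_rot']).as_matrix()[:2,0])
c=cam('wrist'); im,d=eyes.get_image('wrist'); np.savez('w3.npz',im=im,d=d,K=c[0],k1=c[1],T=c[2]); cv2.imwrite('pics/w3.png',im[:,:,::-1])
E
```

```text
time: 7.7
position: [0.4987, -0.0101, 0.0276]
tool_rot: [3.14, 0.097, 0.003]
ft_force: [0.3, 0.3, -0.0]
grip_width: 0.3
time: 8.32
position: [0.4987, -0.024, 0.0261]
tool_rot: [-3.14, -0.099, 0.0]
ft_force: [1.2, -0.3, -0.8]
grip_width: 0.298
[ 0.49865764 -0.02402792  0.02614115] [0.99800625 0.06311506]
```

View pics/w3.png

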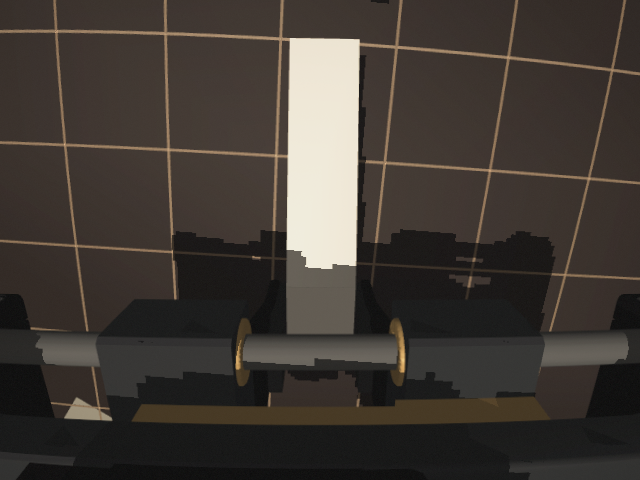

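The wedge is held squarely, with its thin edge at (290–360, 39). The rails are just out of view above.

```bash
python3 -m jog '[[[0,0,0,0.3,0],[0,0,0,0.2,0],[0,0,0,0,0],[0,0,0,0,0]]]'
python3 - <<'E'
from h import *
def sub(line,lo,hi,th):  # subpixel crossings of profile
    x=np.arange(lo,hi); p=line[lo:hi].astype(float)-th; i=np.nonzero(p[:-1]*p[1:]<0)[0]
    return (x[i]+p[i]/(p[i]-p[i+1])).round(2)
z=np.load('w3.npz'); c=(z['K'],float(z['k1']),z['T']); im=z['im']
for v in (45,100,200,280,310):
    e=sub(im[v].mean(-1),275,375,150 if v<250 else 85); zz=.027+.001*0+min(.024,.024*(v-39)/215); print(v,e, onplane(c,[[a,v] for a in e],zz)[:,:2].round(4).tolist())
c=cam('top'); im,d=eyes.get_image('top'); np.savez('top1.npz',im=im,d=d); g=im.astype(int)
s=get_state();print(s['position'],R.from_rotvec(s['tool_rot']).as_matrix()[:2,0],s['ft_force'])
for v in (186,188,190): e=sub(im[v].mean(-1),342,373,120); print('rail',v,e,onplane(c,[[a,v] for a in e],.017)[:,:2].round(4).tolist())
for v in range(200,222,3): e=sub(im[v].mean(-1),342,376,165); zz=.007+.024*(v-199)/36; print('wedge',v,e,onplane(c,[[a,v] for a in e],zz)[:,:2].round(4).tolist())
for u in (349,357,358,365,366): print(u,im[178:205,u].mean(-1).astype(int).tolist())
o=cv2.resize(im[165:285,310:410],None,fx=5,fy=5); cv2.imwrite('pics/t1.png',o[:,:,::-1])
E
```

```text
time: 8.88
position: [0.4984, -0.025, 0.0056]
tool_rot: [-3.14, -0.097, 0.001]
ft_force: [-0.5, -0.1, -0.7]
grip_width: 0.295
45 [289.3  359.47] [[0.6032, -0.0058], [0.6049, -0.0319]]
100 [288.09 358.17] [[0.5832, -0.0068], [0.5848, -0.0326]]
200 [286.59 356.76] [[0.5478, -0.0086], [0.5495, -0.0342]]
280 [286.69 354.24] [[0.5188, -0.0102], [0.5204, -0.0353]]
310 [286.97 353.22] [[0.5064, -0.0108], [0.508, -0.036]]
[ 0.49839728 -0.02499051  0.005641  ] [0.9981118  0.06141846] [-0.09210497 -0.32255687 -0.46643506]
rail 186 [345.79 351.34 362.19 367.98] [[0.6402, 0.0097], [0.6404, -0.0039], [0.6409, -0.0303], [0.6412, -0.0444]]
rail 188 [345.79 351.38 362.29 368.1 ] [[0.6352, 0.0096], [0.6354, -0.004], [0.636, -0.0306], [0.6362, -0.0447]]
rail 190 [345.86 351.31 362.49 367.86] [[0.6302, 0.0094], [0.6304, -0.0039], [0.631, -0.0311], [0.6312, -0.0442]]Traceback (most recent call last):
  File "<stdin>", line 11, in <module>
  File "h.py", line 16, in onplane
    r=rays(c,uv)@c[2][:3,:3].T; o=c[2][:3,3]
      ~~~~^^^^^^
  File "h.py", line 12, in rays
    d=np.c_[(uv[:,0]-K[0,2])/K[0,0],(uv[:,1]-K[1,2])/K[1,1]]; u=d.copy()
             ~~^^^^^
IndexError: index 0 is out of bounds for axis 1 with size 0
```

```bash
python3 - <<'E'
from h import *
im=np.load('top1.npz')['im']
o=cv2.resize(im[165:285,310:410],None,fx=5,fy=5); cv2.imwrite('pics/t1.png',o[:,:,::-1])
E
```

```text
(no output)
```

View pics/t1.png

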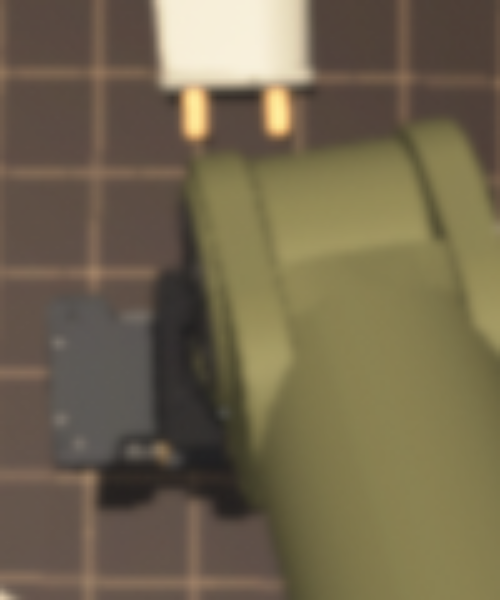

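The arm hides the wedge from the top camera, so I rely on the wrist view. I slide up to just before the rails and check there.

```bash
python3 -m jog '[[[0,0.2,0,0,0],[0,0.25,0,0,0],[0,0,0,0,0],[0,0,0,0,0]]]'
python3 - <<'E'
from h import *
s=get_state();print(s['position'],R.from_rotvec(s['tool_rot']).as_matrix()[:2,0],s['ft_force'])
c=cam('wrist'); im,d=eyes.get_image('wrist'); np.savez('w4.npz',im=im,d=d,K=c[0],k1=c[1],T=c[2])
o=cv2.resize(im[0:110,240:410],None,fx=4.5,fy=4.5); cv2.imwrite('pics/w4.png',o[:,:,::-1])
E
```

```text
time: 9.43
position: [0.5166, -0.0238, 0.006]
tool_rot: [-3.14, -0.097, 0.001]
ft_force: [0.5, 0.1, -1.0]
grip_width: 0.297
[ 0.51660015 -0.0238207   0.005958  ] [0.99810183 0.06158282] [ 0.48389215  0.06993285 -1.00797142]
```

View pics/w4.png

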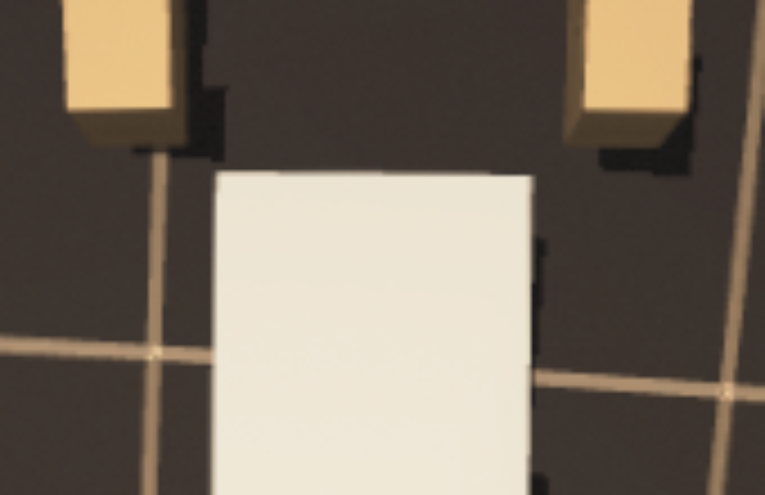

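The wrist view shows the wedge centred between the rails: gap centre at crop column 376, wedge centre at 374. Its edge is about 2–3 mm before the rail ends. Sliding in.

```bash
python3 -m jog '[[[0,0.2,0,0,0],[0,0.25,0,0,0],[0,0.25,0,0,0],[0,0.25,0,0,0],[0,0.25,0,0,0],[0,0,0,0,0],[0,0,0,0,0]]]'
python3 - <<'E'
from h import *
s=get_state();print(s['position'],R.from_rotvec(s['tool_rot']).as_matrix()[:2,0],s['ft_force'],s['torque'])
c=cam('wrist'); im,d=eyes.get_image('wrist'); np.savez('w5.npz',im=im,d=d,K=c[0],k1=c[1],T=c[2])
cv2.imwrite('pics/w5.png',cv2.resize(im[0:300,180:460],None,fx=2,fy=2)[:,:,::-1])
E
```

```text
time: 10.35
position: [0.5643, -0.0209, 0.0059]
tool_rot: [3.14, 0.097, -0.001]
ft_force: [0.1, 0.0, -0.9]
grip_width: 0.298
[ 0.56426885 -0.02092076  0.00594919] [0.99810022 0.06160676] [ 0.07360019  0.04287838 -0.87738573] [ 0.03294469  0.01867063 -0.00594065]
```

View pics/w5.png

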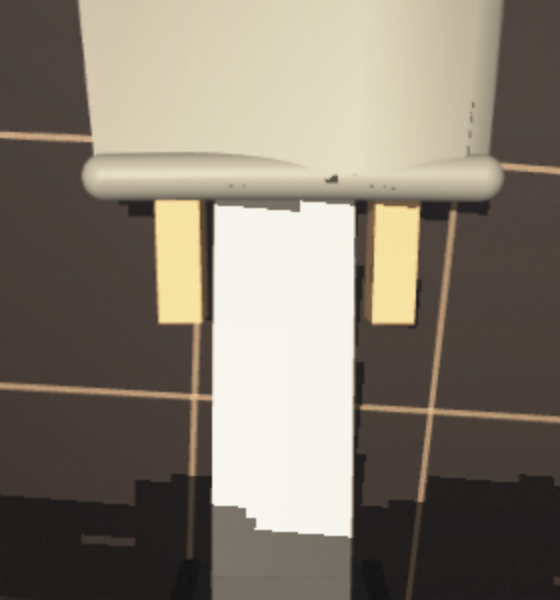

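```bash
python3 - <<'E'
from h import *
L=lambda n:(lambda z:(z['im'],(z['K'],float(z['k1']),z['T'])))(np.load(n))
e=np.array([.9981,.0616,0])
im,c4=L('w4.npz'); tcp4=np.array([.5166,-.0238,.006])
A=onplane(c4,[[240+374.5/4.5,38.3]],.007)[0]; Rl=onplane(c4,[[240+120/4.5,108/4.5],[240+635/4.5,108/4.5]],.017).mean(0)
print('w4 edge-tcp',(A-tcp4)@e,'edge->railend',(Rl-A)@e)
im,c5=L('w5.npz'); tcp5=np.array([.5643,-.0209,.006])
R5=onplane(c5,[[180+90.5,161.3],[180+197,161.5]],.017).mean(0); print('w5 railend-tcp',(R5-tcp5)@e, R5)
E
```

```text
w4 edge-tcp 0.10787780389089029 edge->railend 0.003047593266807569
w5 railend-tcp 0.0632066296391917 [ 0.62746768 -0.0183194   0.017     ]
```

```bash
python3 -m jog '[[[0,0.15,0,0,0],[0,0.15,0,0,0],[0,0.12,0,0,0],[0,0.1,0,0,0],[0,0.1,0,0,0],[0,0.08,0,0,0],[0,0,0,0,0],[0,0,0,0,0],[0,0,0,0,0]]]'
cat > lift.py <<'E'
from h import *
import sys
n=sys.argv[1]
s=get_state();print(s['position'],R.from_rotvec(s['tool_rot']).as_matrix()[:2,0],s['ft_force'],s['grip_width'])
c=cam('wrist'); im,d=eyes.get_image('wrist'); np.savez(n+'.npz',im=im,d=d,K=c[0],k1=c[1],T=c[2])
cv2.imwrite(f'pics/{n}.png',cv2.resize(im[0:300,180:460],None,fx=2,fy=2)[:,:,::-1])
O=np.array([.5643,-.0209,0])+.0852*np.array([.9981,.0616,0]); e=np.array([.9981,.0616,0]); y=np.array([-.0616,.9981,0])
def prof(f):
    z=np.load(f); c=(z['K'],float(z['k1']),z['T']); v,u=np.mgrid[0:300,180:460]; dd=z['d'][v,u].ravel()
    P=bydepth(c,np.c_[u.ravel(),v.ravel()],dd)-O; return np.c_[P@e,P@y,P[:,2]]
for f in ('w5.npz',n+'.npz'):
    P=prof(f)
    for x0,x1 in ((.004,.010),(.02,.03)):
        for y0,y1 in ((.014,.024),(-.024,-.014)):
            k=(P[:,0]>x0)&(P[:,0]<x1)&(P[:,1]>y0)&(P[:,1]<y1); print(f,x0,y0,k.sum(),np.median(P[k,2]).round(4))
    k=(P[:,0]<-.03)&(P[:,0]>-.07)&(abs(P[:,1])>.022)&(abs(P[:,1])<.04); print('mat',np.median(P[k,2]).round(4))
z0=np.load('side0.npz'); im,d=eyes.get_image('side'); np.savez(n+'s.npz',im=im,d=d)
c=cam('side'); p=proj(c,O+[0,0,.017])[0].astype(int); print('tip px',p)
a=[cv2.resize(q[p[1]-25:p[1]+25,p[0]-35:p[0]+35],None,fx=8,fy=6,interpolation=2) for q in(z0['im'],im)]
cv2.imwrite(f'pics/{n}s.png',np.vstack(a)[:,:,::-1])
E
python3 lift.py w6
```

```text
time: 11.52
position: [0.5927, -0.0193, 0.0063]
tool_rot: [3.14, 0.097, 0.001]
ft_force: [-0.9, 0.2, -1.5]
grip_width: 0.295
[ 0.59269254 -0.01925811  0.00627828] [0.99810762 0.06149015] [-0.86838292  0.21733493 -1.48132031] 0.29473947831807806
w5.npz 0.004 0.014 509 0.0236
w5.npz 0.004 -0.024 541 0.025
w5.npz 0.02 0.014 920 0.0216
w5.npz 0.02 -0.024 978 0.0255
mat 0.0028
w6.npz 0.004 0.014 510 0.0267
w6.npz 0.004 -0.024 476 0.0282
w6.npz 0.02 0.014 838 0.0245
w6.npz 0.02 -0.024 874 0.0285
mat 0.0028
tip px [276 215]
```

View pics/w6s.png

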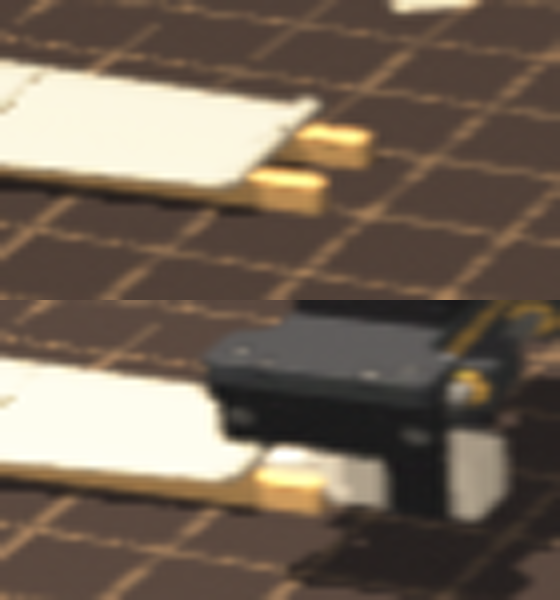

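The side view shows the tip now on the wedge, with the finger clear of the wing. The depth says it has risen about 3.2 mm, so I push about 6 mm more.

```bash
python3 -m jog '[[[0,0.08,0,0,0],[0,0.08,0,0,0],[0,0,0,0,0],[0,0,0,0,0],[0,0,0,0,0],[0,0,0,0,0]]]'
python3 lift.py w7
```

```text
time: 12.38
position: [0.599, -0.0189, 0.0062]
tool_rot: [3.14, 0.097, 0.0]
ft_force: [-0.1, -0.4, -1.5]
grip_width: 0.295
[ 0.59899701 -0.018856    0.00618161] [0.99810809 0.06148353] [-0.13539025 -0.36929594 -1.47568748] 0.2952650302755029
w5.npz 0.004 0.014 509 0.0236
w5.npz 0.004 -0.024 541 0.025
w5.npz 0.02 0.014 920 0.0216
w5.npz 0.02 -0.024 978 0.0255
mat 0.0028
w7.npz 0.004 0.014 518 0.0282
w7.npz 0.004 -0.024 474 0.0298
w7.npz 0.02 0.014 846 0.0259
w7.npz 0.02 -0.024 896 0.0299
mat 0.0028
tip px [276 215]
```

View pics/w7.png

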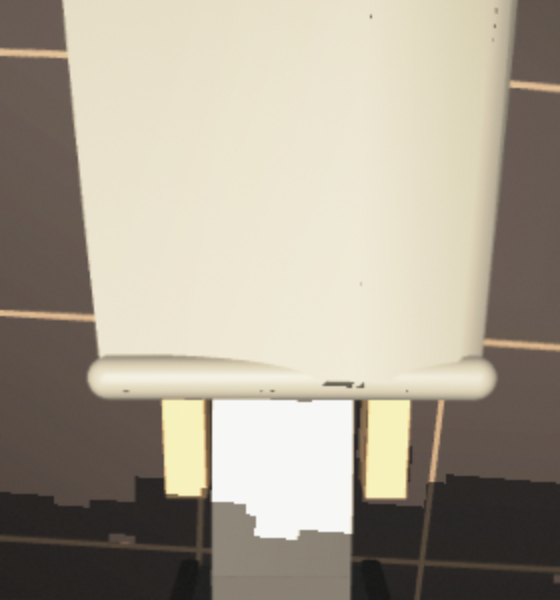

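The wedge sits centred with clear gaps to both rails, and the tip rests on the ramp. The depth lift is about 4.8 mm and the push geometry gives about 5.3 mm, so the job is done.

```bash
python3 -c "
from bench import job; job.close_job()"
```

```text
the job is handed in; nothing more can be done
```

I gripped the medium wedge by its block and set it down in front of the jig. Then I slid it thin edge first along the mat, between the rails and under the wing tip. I handed in the job at about 12.5 s with the wedge still held at 30 N.

- **Tip gap:** it is about 5 mm. The wrist depth gave about 4.8 mm of rise and the push distance gave about 5.3 mm, so the two differ by roughly 0.5 mm.
- **Fit between the rails:** the last wrist view shows the wedge centred, with clear space to both rails.
- **Clearance and forces:** the gripper looked clear of the wing in the last wrist view and in the side view 6 mm earlier. Measured forces at each stop stayed under about 2 N.
- **Not checked:** the arm hid the wedge from the top camera, so I used the wrist and side views instead. I did not take a final picture of every bystander, but the arm's path kept clear of them.

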